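# Set the dosing pump's stroke slide on a setting block

## Robot

A 6-joint arm with a two-finger parallel gripper is mounted at the origin on the work surface. World frame = base frame: x ahead of the robot, y to its left, z up, the work surface at z = 0. Lengths are in mm, angles in rad, forces in N, time in s.
With the tool pointing down it reaches from about 350 to 975 mm from the base axis. Payload 7.1 kg.
Tool frame: the origin (TCP) lies midway between the tips of the shut fingers; the grasp point (between the pads) lies 19 mm behind it (ctrl.grip_depth is the distance from the TCP to the grasp point, in mm); z points along the fingers, y is the line along which they close (so a half turn about z gives the same grasp; the last joint's range is limited). The gripper opens to 88 mm and grips with 3 to 60 N. Pads are 20 mm wide; open, the fingers measure 115 mm over their backs; the gripper's body (75 mm by 178 mm) begins 61 mm behind the grasp point.
Start: joints at [1.16, 0.423, 1.63, -0, 1.089, -0.019], TCP at [238.626, 577.635, 222.675] pointing down, gripper open.
Joint ranges: [-3, 3], [-0.9, 2.11], [0.09, 2.58], [-1.31, 4.45], [0.11, 2.69], [-2.54, 2.54]. Speed limits (rad/s): [2.39, 2.39, 3.01, 3.14, 3.14, 3.14].

## Interface

Orientations are given as a rotation vector (axis times angle).
In Python, from workcell import ctrl, cams gives the robot as it stands.
- The arm moves only by the tool move_arm, never from a script. Its argument "steps" is a list of rows, each a list of 3 entries, a list of its own where there are three numbers: the shift along the tool's x, y, z in units of 25 mm (1.0 is 25 mm), then the turn about the tool's z in units of 5 degrees (1.0 is 5 degrees), then the closure, from 0 (fully open) to 1 (shut). A call has 1 to 20 rows; each row shifts and turns the commanded pose from where the row before left it, along the tool's axes as they then stand; what a row does not reach is not made up. A row lasts 1/12 s, in which the tool goes at most 41.7 mm and 7.16 degrees, less where a joint would pass 70% of its speed; a pose out of reach is approached as far as the arm can. A call is refused whole if a number of a shift passes 1 or a number of a turn 1, either way. A call with a gripper value outside its range is refused whole. The fingers move at their own pace and stop on an object; the grip force is fixed at half the most. Time passes only in rows, so rows that do not move let the fingers close. It gives the time, the measured TCP pose, the force, the opening and the grip force at its end, in the units of the state.
- ctrl.get_obs(): the state, without advancing time (a new reading comes with each control period).
- cams.get_image(name): name is "side" or "top" or "wrist"; returns a dict with "image" (420x560x3 uint8, red, green, blue), "camera_matrix" (3x3 intrinsics, pixels), "xyz" and "rotation" of the camera in the world; the wrist camera has in their place "mount" (4x4, takes a point from camera to tool coordinates, whose origin is the TCP and whose axes are the flange's). Camera axes: x right, y down, z forward; pixel columns grow to the right and rows downward; lengths in mm; the calibration is good to about 2 mm. A picture is of the moment at which its call begins: read the wrist's pose just before it. There is no depth.
- ctrl.close_job(): hands the job in; it is judged then, once.
Trained networks look in the newest picture that a camera, given by its name, has taken for a name from the list of things; names that differ only in an ending like _2 or _b are one class to them, and where a whole thing is asked for, a point or a joint stands for the part that bears it (a point fixed in the world has none). Each returns a list of dicts, best first, with "p" (0 to 1); they miss things now and then, are a little off and sometimes report something else, mostly with a low value. They report only what shows in the picture. A call takes as long as a camera call. They do not tell look-alikes from the thing itself.
- cams.boxes_of(camera, thing): "rect" ([centre column, centre row, width, height] in pixels, round what is visible of it).
- cams.cut_out(camera, thing): "pixels" (420x560 bool, what is visible of it) and "rect" ([centre column, centre row, width, height] in pixels, round what is visible of it).
The state is a dict: "t": time; "qpos": joint angles; "qvel": joint speeds; "joint_torque": joint torques, N m; "ee_pos": TCP position; "orientation": TCP orientation; "ft_force": force on the tool from outside, world axes, zero at the start; "moment": the same for the moment, N m; "width": finger opening in mm; "grasp_force": force on a finger pad.
Only numpy, scipy, OpenCV 4.12 (cv2) and the standard library are available. Lean on these libraries where they do the work, as an engineer would, in place of code of your own. Each camera call takes 0.05 s, during which the arm holds its last target. There are 200 camera calls.

## Task

Set the stroke slide of the detergent dosing pump on the middle one (24 mm) of the three setting blocks: crank the slide open well past the block's thickness (at least 30 mm between slide and stop), stand the block upright and square in the gap on the steel bed and let go of it, then wind the slide back by feel until it nips the block snugly against the stop's stud, with about 12 N (4 to 22 N will do) and never over 25 N. Finish in the closing direction so that the screw's play is taken up that way, let go, and do not disturb the other blocks or the tools lying about.

Things in the scene. Friction and masses are not known exactly. Their poses are not given: they have to be found in the camera images.
- pump: dosing pump, fixed to the table: grey base plate 100 x 310 x 12 mm with a blue gear housing and grey motor at its -y end and a flat steel bed (60 mm wide, top 16 mm above the origin) along its +y half. Origin: at table height, on the centre line of the bed; local y runs along the slide's travel from the gear housing to the stop, local z is up. Slide, gap and stop lie on local x = 0
- slide_face (a point): middle of the bright front plate (48 mm wide, 26 mm high) of the slide (as it stands unloaded), looking along pump +y to the stop, about 14 mm above the bed. The slide moves only along pump y, driven by the crank: 6 mm per radian once the play is taken up; anticlockwise from above opens (slide moves away from the stop), clockwise closes
- stop_face (a point): middle of the face of the fixed dark steel stop (56 mm wide, 28 mm high, 30 mm deep, on the bed) that looks along pump -y to the slide, about 14 mm above the bed. Gap: slide_face to stop_face, 12 to 21 mm at the start. From this point a stiff brass stud, 20 mm diameter, stands proud towards the slide by 1 to 5 mm, different each time and not reported; the block bears on the stud
- crank_hub (a point): centre of the crank on its vertical axis, at the level of the top of the crank arm (72 mm above the table); housing and motor stay lower than the arm, except a small terminal box on the motor 76 mm above the table, 100 mm from the hub
- crank_handle (a point): middle of the black upright crank handle: cylinder 18 mm diameter, 40 mm tall (72 to 112 mm above the table), this point 92 mm above the table and 35 mm from the hub axis; the handle's sleeve spins freely on its pin, so it can be gripped from above and led round in a circle without turning the hand
- crank (a joint): lost motion of the crank on its screw, 0 to 1 rad: 0 = play fully taken up in the closing direction (turned clockwise, driving the slide to the stop), 1 = fully taken up in the opening direction (anticlockwise); in between the crank turns almost freely and the slide stays. Starts anywhere between
- block: the setting block to use, bare metal, 30 (local x) x 24 (local y, the thickness to be nipped) x 60 mm tall, about 0.3 kg, standing upright on the plywood stand (top 10 mm above the table). Origin: centre of its underside
- thin_block: the 16 mm setting block (30 x 16 x 60 mm), a bystander on the same stand; origin: centre of its underside
- thick_block: the 32 mm setting block (30 x 32 x 60 mm), a bystander on the same stand; origin: centre of its underside. The three blocks stand in mixed order in a row along the local y of the stand, 64 mm apart, broad 30 mm sides along local x
- screwdriver: screwdriver lying on the table between pump and stand, bystander, origin under its middle
- wrench: wrench lying on the table at the right, bystander, origin under its middle
- slide: dark steel slide, 56 mm wide, 28 mm high, with a spring-backed bright plate in front; origin on the bed at the foot of the plate's face. Driving it free takes 4 to 5 N along the circle at the handle, and 1.7 N more per 10 N of nip; once the block touches slide and stud the nip rises some 14 N per 0.1 rad of crank, and stays when let go. Sliding the block on the bed takes 1 to 2 N
- stop: the fixed stop with its stud; origin on the bed at the foot of its face, axes as the pump's
Mind the look-alikes: they are no part of the job. Leave any green or orange look-alike of the block alone.

How it is judged (in metres and radians):
On the way, in this order (a step that is already met when the one before it is completed fails the run):
1. the gap between slide and stop has been wound open to at least 30 mm, well past the 24 mm block (distance between slide_face and stop_face above 0.03 m), for 0.2 s.
2. the block stands upright on the bed in the gap, released (contact force between the fingers and block below 0.1 N and z of block in the frame of pump between 0.014 and 0.018 m and angle between block's own z axis and vertical below 0.07 rad and y of block in the frame of stop_face below -0.009 m and y of block in the frame of slide_face above 0.009 m and x of block in the frame of pump between -0.015 and 0.015 m), for 0.2 s.
At the end, for the whole second after the job is handed in: The 24 mm block stands on the bed, upright within 4 degrees, square within 4.5 degrees, within 15 mm of the bed's centre line, at rest, nipped by the slide with 4 to 22 N against the stop's stud (over 3 N there); the crank's play is taken up in the closing direction (joint crank below 0.4) (contact force between slide and block between 4 and 22 N and z of block in the frame of pump between 0.014 and 0.018 m and angle between block's own z axis and vertical below 0.07 rad and x of block in the frame of pump between -0.015 and 0.015 m and angle between the y axis of block and the y axis of pump, either way round below 0.08 rad and value of joint crank below 0.4 rad and linear speed of block below 0.01 m/s and contact force between stop and block above 3 N); the robot touches nothing.
It fails at once if the slide presses the block with more than 25 N (contact force between slide and block above 25 N).
It fails at once if another setting block is shifted by more than 15 mm (distance of any of thin_block, thick_block from where it was at the start of the episode above 0.015 m).
It fails at once if the screwdriver or the wrench is shifted by more than 30 mm (distance of any of screwdriver, wrench from where it was at the start of the episode above 0.03 m).
It also fails if it takes over 72 s, if anything falls off the work surface, if the arm or the gripper's body presses on something with over 40 N, if the wrist force passes 120 N, or if a joint passes its speed limit or range.

## Working session

There is one attempt and no reset: what is moved stays moved. The work goes in short steps, Python scripts to look and compute and a tool call to move; the robot and the scene stay as the last step left them, time stands still between calls to the robot, and variables do not carry over. Pictures are saved under pics/ and viewed, at most 10 in all, crops included, and the job is handed in when it is done.

Besides the shell and the picture viewer there is one more tool, called as a command line: name --argument value ..., lists and objects as JSON in quotes. move_arm: Moves the arm, as the interface text tells. Its arguments: {"type":"object","properties":{"steps":{"type":"array"}},"required":["steps"]}

```bash
mkdir -p pics; python3 - <<'E'
from workcell import ctrl,cams
import cv2,numpy as np
o=ctrl.get_obs();print({k:np.round(v,3).tolist() for k,v in o.items()})
ims=[]
for c in ("side","top"):
    d=cams.get_image(c);cv2.imwrite(f"pics/{c}0.png",d["image"][:,:,::-1])
    print(c,np.round(d["camera_matrix"],1).tolist(),np.round(d["xyz"],1).tolist(),np.round(d["rotation"],4).tolist())
    for t in ("pump","slide","stop","crank_handle","crank","block","thin_block","thick_block","screwdriver","wrench"):
        print(c,t,[(round(r["p"],2),np.round(r["rect"]).tolist()) for r in cams.boxes_of(c,t)][:4])
E
```

```text
{'t': 0.0, 'qpos': [1.16, 0.424, 1.631, 0.0, 1.089, -0.019], 'qvel': [0.002, -0.002, 0.001, 0.001, -0.001, 0.001], 'joint_torque': [-0.003, -54.463, -27.367, 0.064, 0.023, -0.0], 'ee_pos': [238.403, 577.152, 221.919], 'orientation': [-0.611, -3.081, 0.002], 'ft_force': [0.624, -0.835, -0.399], 'moment': [0.033, -0.017, -0.008], 'grasp_force': 0.0, 'width': 88.052}
side [[391.9, 0.0, 279.8], [0.0, 391.9, 210.4], [0.0, 0.0, 1.0]] [38.8, -367.2, 578.8] [-2.0855, 0.8885, -0.4475]
side pump [(0.87, [361.0, 261.0, 157.0, 104.0])]
side slide [(0.92, [334.0, 239.0, 32.0, 27.0]), (0.62, [235.0, 253.0, 97.0, 17.0])]
side stop [(0.84, [318.0, 222.0, 28.0, 23.0]), (0.32, [371.0, 371.0, 121.0, 48.0])]
side crank_handle [(0.9, [378.0, 249.0, 51.0, 29.0]), (0.21, [229.0, 197.0, 22.0, 31.0])]
side crank [(0.81, [378.0, 250.0, 39.0, 30.0])]
side block [(0.79, [200.0, 174.0, 17.0, 29.0]), (0.68, [228.0, 196.0, 20.0, 33.0]), (0.64, [193.0, 158.0, 18.0, 21.0]), (0.63, [155.0, 190.0, 12.0, 33.0])]
side thin_block [(0.65, [214.0, 183.0, 14.0, 28.0]), (0.54, [359.0, 261.0, 159.0, 106.0])]
side thick_block 
[... 261 characters left out ...]
p [(0.79, [333.0, 170.0, 125.0, 85.0])]
top slide [(0.79, [327.0, 185.0, 17.0, 23.0])]
top stop [(0.7, [304.0, 184.0, 17.0, 26.0])]
top crank_handle [(0.6, [375.0, 186.0, 25.0, 28.0]), (0.57, [305.0, 181.0, 15.0, 27.0])]
top crank [(0.59, [377.0, 187.0, 30.0, 29.0])]
top block [(0.68, [131.0, 199.0, 27.0, 16.0]), (0.64, [166.0, 213.0, 20.0, 19.0]), (0.48, [155.0, 259.0, 18.0, 19.0])]
top thin_block [(0.67, [192.0, 215.0, 12.0, 14.0]), (0.16, [375.0, 186.0, 25.0, 25.0])]
top thick_block [(0.51, [216.0, 216.0, 19.0, 18.0])]
top screwdriver [(0.68, [285.0, 252.0, 47.0, 48.0]), (0.17, [191.0, 215.0, 14.0, 16.0])]
top wrench [(0.83, [420.0, 261.0, 67.0, 45.0]), (0.48, [326.0, 185.0, 16.0, 27.0])]
```

View pics/top0.png

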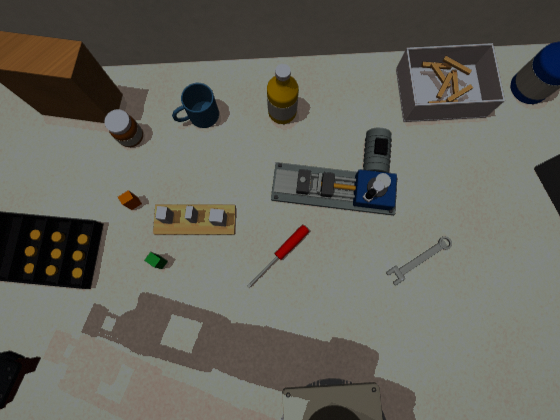

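View pics/side0.png

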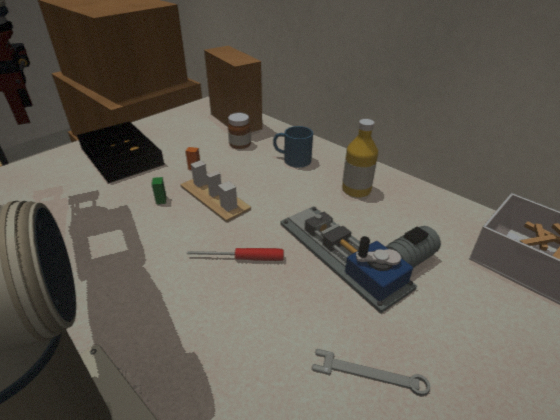

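The top view shows three grey blocks on the stand at about (162,213), (190,213) and (217,216). The orange (130,200) and green (155,260) ones are look-alikes. The middle block looks thinnest and the right one thickest, so the left one should be 24 mm. I'll confirm that in a crop.

```bash
cat > h.py <<'E'
from workcell import ctrl,cams
import cv2,numpy as np
from scipy.spatial.transform import Rotation as R
def tool():
    o=ctrl.get_obs(); return o,R.from_rotvec(o["orientation"]).as_matrix(),np.array(o["ee_pos"])
class Cam:
    def __init__(s,name):
        o,Rt,p=tool()
        d=cams.get_image(name);s.im=d["image"];s.K=np.array(d["camera_matrix"]);s.name=name
        if name=="wrist":
            M=np.array(d["mount"]);s.R=Rt@M[:3,:3];s.c=Rt@M[:3,3]+p
        else: s.R=R.from_rotvec(d["rotation"]).as_matrix();s.c=np.array(d["xyz"])
    def w(s,u,v,z):
        r=s.R@np.linalg.inv(s.K)@[u,v,1];return s.c+r*(z-s.c[2])/r[2]
    def px(s,P):
        q=s.K@(s.R.T@(np.array(P,float)-s.c));return q[:2]/q[2]
    def save(s,f,crop=None,k=1):
        im=s.im[:,:,::-1]
        if crop: a,b,c,d=crop;im=im[b:d,a:c]
        cv2.imwrite(f,cv2.resize(im,None,fx=k,fy=k,interpolation=cv2.INTER_CUBIC))
E
python3 - <<'E'
from h import *
T=Cam("top");S=Cam("side")
np.set_printoptions(precision=1,suppress=True)
for n,u,v,z in [("handle top",381,179,112),("hub",373,190,72),("slide",327,185,44),("stop",304,182,44),("bl",162,213,70),("mid",190,213,70),("right",217,216,70)]:
    print(n,T.w(u,v,z))
for n,u,v,z in [("handle top",364,240,112),("hub",378,256,72),("slide",337,235,44),("stop",318,217,44),("bl",199,165,70),("mid",213,175,70),("right",228,187,70)]:
    print(n,S.w(u,v,z))
# base plate corners & stand corners from top
for u,v in [(277,163),(273,199),(396,213),(155,205),(236,206),(236,234),(153,234)]: print(u,v,T.w(u,v,12))
a=cv2.resize(T.im[175:285,110:250][:,:,::-1],None,fx=5,fy=5,interpolation=cv2.INTER_CUBIC)
cv2.imwrite("pics/crop1.png",a)
b=cv2.resize(T.im[120:220,262:412][:,:,::-1],None,fx=5,fy=5,interpolation=cv2.INTER_CUBIC)
cv2.imwrite("pics/crop2.png",b)
E
```

```text
handle top [ 553.2 -140.8  112. ]
hub [ 539.5 -130.9   72. ]
slide [566.  -28.8  44. ]
stop [576.9  26.2  44. ]
bl [513.7 361.5  70. ]
mid [509.9 296.9  70. ]
right [499.2 234.7  70. ]
handle top [ 521.3 -120.1  112. ]
hub [ 543.6 -142.5   72. ]
slide [565.5 -35.2  44. ]
stop [584.4  30.8  44. ]
bl [512.2 355.5  70. ]
mid [507.5 294.4  70. ]
right [499.3 229.7  70. ]
277 163 [640.8  88.3  12. ]
273 199 [547.  103.6  12. ]
396 213 [ 493.7 -197.    12. ]
155 205 [548.9 396.6  12. ]
236 206 [534.5 196.1  12. ]
236 234 [464.4 198.4  12. ]
153 234 [476.3 400.4  12. ]
```

View pics/crop1.png

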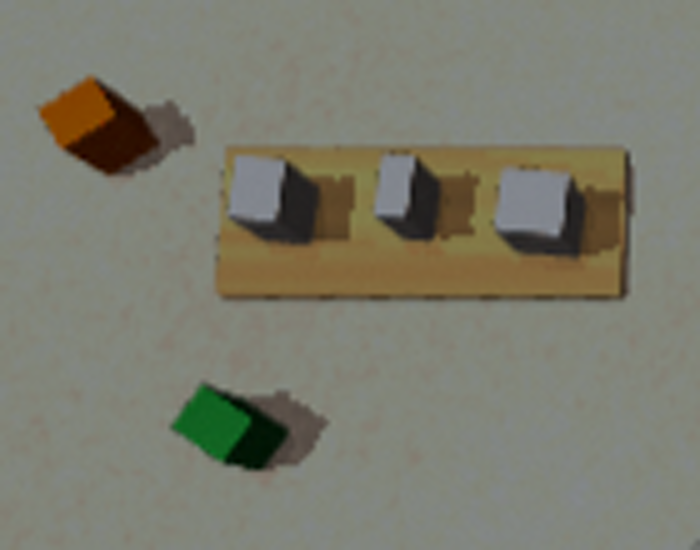

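View pics/crop2.png

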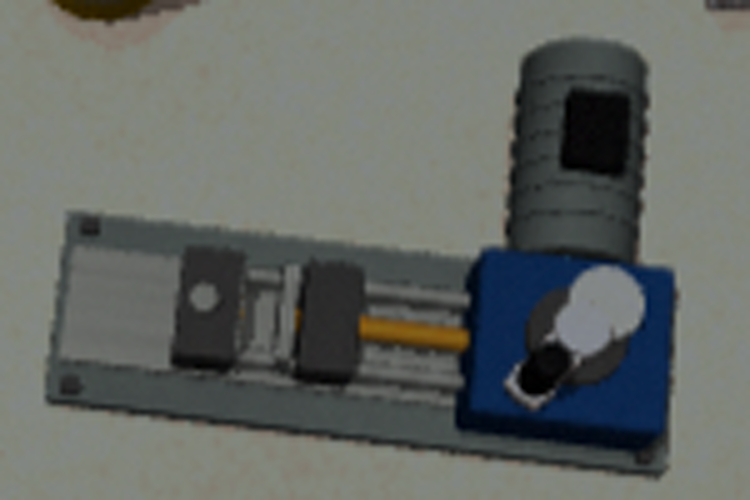

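The crop confirms it: the left grey block (top view about (162,213)) has an intermediate top width. The middle one at (190,213) is the thinnest and the right one at (217,216) the thickest. The pump crop shows the handle top at about (372,192), the hub at about (379,186), the slide at (328,184) and the stop at (304,182).

```bash
cat >> h.py <<'E'
def plan(pts,p0=None,a0=None,step=24.0):
    """pts: list of (x,y,z,tool-y angle deg). prints rows in tool units, rounded"""
    o,Rt,p=tool()
    p=np.array(p if p0 is None else p0,float); a=np.degrees(np.arctan2(Rt[1,1],Rt[0,1])) if a0 is None else a0
    rows=[]
    for x,y,z,b in pts:
        q=np.array([x,y,z],float); n=max(1,int(np.ceil(max(np.abs(q-p).max()/step,np.linalg.norm((q-p)[:2])/step,abs(b-a)/5))))
        P0=p.copy();A0=a
        for i in range(1,n+1):
            t=P0+(q-P0)*i/n; d=t-p; c,s=np.cos(np.radians(a)),np.sin(np.radians(a))
            ty=np.array([c,s,0]);tx=np.array([-s,c,0])  # x = y cross z(down)
            r=np.round([d@tx/25,d@ty/25,-d[2]/25],3); turn=round(-((A0+(b-A0)*i/n)-a)/5,3)
            rows.append([r.tolist(),turn]); p=p+25*(r[0]*tx+r[1]*ty)+[0,0,-25*r[2]]; a-=turn*5
    print(len(rows));print(rows);return rows
E
python3 - <<'E'
from h import *
o,Rt,p=tool();print(Rt.round(3).tolist())
plan([(485,330,222,-6)])
E
```

```text
[[-0.924, 0.382, -0.0], [0.382, 0.924, -0.0], [0.0, -0.0, -1.0]]
15
[[[-0.859, -0.359, 0.002], np.float64(0.981)], [[-0.887, -0.285, 0.001], np.float64(0.98)], [[-0.908, -0.208, 0.002], np.float64(0.981)], [[-0.923, -0.129, 0.002], np.float64(0.981)], [[-0.93, -0.051, 0.002], np.float64(0.981)], [[-0.931, 0.03, 0.001], np.float64(0.98)], [[-0.925, 0.109, 0.002], np.float64(0.981)], [[-0.913, 0.188, 0.002], np.float64(0.981)], [[-0.893, 0.265, 0.002], np.float64(0.981)], [[-0.867, 0.34, 0.001], np.float64(0.98)], [[-0.835, 0.414, 0.002], np.float64(0.981)], [[-0.796, 0.483, 0.002], np.float64(0.981)], [[-0.753, 0.549, 0.002], np.float64(0.981)], [[-0.702, 0.612, 0.001], np.float64(0.98)], [[-0.648, 0.669, 0.002], np.float64(0.981)]]
```

move_arm --steps '[[[-0.86, -0.36, 0], 0.98, 0], [[-0.89, -0.29, 0], 0.98, 0], [[-0.91, -0.21, 0], 0.98, 0], [[-0.92, -0.13, 0], 0.98, 0], [[-0.93, -0.05, 0], 0.98, 0], [[-0.93, 0.03, 0], 0.98, 0], [[-0.93, 0.11, 0], 0.98, 0], [[-0.91, 0.19, 0], 0.98, 0], [[-0.89, 0.27, 0], 0.98, 0], [[-0.87, 0.34, 0], 0.98, 0], [[-0.84, 0.41, 0], 0.98, 0], [[-0.8, 0.48, 0], 0.98, 0], [[-0.75, 0.55, 0], 0.98, 0], [[-0.7, 0.61, 0], 0.98, 0], [[-0.65, 0.67, 0], 0.98, 0], [[0, 0, 0], 0, 0]]'

```text
t: 2.53
ee_pos: [487.6, 327.5, 222.8]
orientation: [2.34, 2.095, 0.001]
ft_force: [0.5, -0.1, 0.2]
width: 88.0
grasp_force: 0.0
```

```bash
python3 - <<'E'
from h import *
np.set_printoptions(precision=1,suppress=True)
W=Cam("wrist");W.save("pics/w1.png");print(tool()[2],tool()[1][:2,1],W.c,W.R[:,2],W.K[0])
for t in ("block","thin_block","thick_block"):
    for r in cams.cut_out("wrist",t)[:4]:
        m=r["pixels"].astype(np.uint8);print(t,round(r["p"],2),np.round(r["rect"]))
print([W.px((513,358,70)),W.px((508,295,70)),W.px((499,232,70))])
plan([(535,-110,222,-10)])
E
```

```text
[486.3 328.6 222.7] [ 1.  -0.1] [496.2 401.3 384.6] [-0.  -0.3 -1. ] [293.5   0.  271.8]
block 0.95 [324.  68.  41.  49.]
block 0.72 [292. 159.  28.  26.]
block 0.65 [198. 149.  42.  34.]
thin_block 0.76 [297. 214.  27.  28.]
thin_block 0.65 [293. 258.  26.  46.]
thick_block 0.61 [292. 257.  27.  46.]
[array([291.5, 167.5]), array([292.3, 223.6]), array([289.7, 274.6])]
19
[[[-0.911, 0.2, 0.001], np.float64(0.044)], [[-0.91, 0.204, 0.002], np.float64(0.043)], [[-0.91, 0.207, 0.001], np.float64(0.044)], [[-0.908, 0.21, 0.001], np.float64(0.043)], [[-0.908, 0.214, 0.002], np.float64(0.044)], [[-0.907, 0.218, 0.001], np.float64(0.043)], [[-0.907, 0.221, 0.002], np.float64(0.044)], [[-0.905, 0.224, 0.001], np.float64(0.043)], [[-0.904, 0.228, 0.001], np.float64(0.044)], [[-0.904, 0.231, 0.002], np.float64(0.043)], [[-0.903, 0.234, 0.001], np.float64(0.044)], [[-0.902, 0.238, 0.001], np.float64(0.043)], [[-0.901, 0.242, 0.002], np.float64(0.044)], [[-0.9, 0.245, 0.001], np.float64(0.044)], [[-0.899, 0.248, 0.002], np.float64(0.043)], [[-0.898, 0.252, 0.001], np.float64(0.044)], [[-0.897, 0.255, 0.001], np.float64(0.043)], [[-0.896, 0.258, 0.002], np.float64(0.044)], [[-0.896, 0.262, 0.001], np.float64(0.043)]]
```

View pics/w1.png

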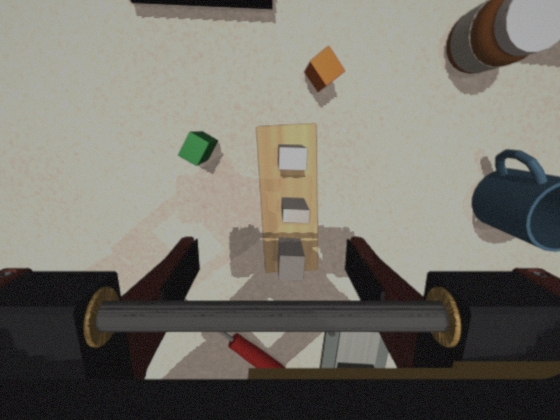

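The wrist picture shows the block's top face at about (293,158), the thin block at (296,212) and the thick one at (291,258). Next I go to the pump.

move_arm --steps '[[[-0.99, 0.2, 0], 0.04, 0], [[-0.99, 0.2, 0], 0.04, 0], [[-0.99, 0.2, 0], 0.04, 0], [[-0.99, 0.2, 0], 0.04, 0], [[-0.99, 0.2, 0], 0.04, 0], [[-0.99, 0.2, 0], 0.04, 0], [[-0.99, 0.2, 0], 0.04, 0], [[-0.99, 0.2, 0], 0.04, 0], [[-0.99, 0.2, 0], 0.04, 0], [[-0.99, 0.2, 0], 0.04, 0], [[-0.99, 0.2, 0], 0.04, 0], [[-0.99, 0.2, 0], 0.04, 0], [[-0.99, 0.2, 0], 0.04, 0], [[-0.99, 0.2, 0], 0.04, 0], [[-0.99, 0.2, 0], 0.04, 0], [[-0.99, 0.2, 0], 0.04, 0], [[-0.99, 0.2, 0], 0.04, 0], [[-0.99, 0.2, 0], 0.04, 0], [[-0.99, 0.2, 0], 0.04, 0], [[0, 0, 0], 0, 0]]'

```text
t: 4.4
ee_pos: [516.4, -151.1, 222.9]
orientation: [2.401, 2.023, -0.0]
ft_force: [-0.5, -0.9, -0.7]
width: 87.5
grasp_force: 0.0
```

```bash
python3 - <<'E'
from h import *
np.set_printoptions(precision=1,suppress=True)
W=Cam("wrist");W.save("pics/w2.png");print(tool()[2],tool()[1][:2,1])
for t in ("crank_handle","crank","slide","stop","pump"):
    for r in cams.boxes_of("wrist",t)[:2]: print(t,round(r["p"],2),np.round(r["rect"]))
np.savez("w2.npz",K=W.K,R=W.R,c=W.c)
E
```

```text
[ 516.1 -149.5  222.7] [ 1.  -0.2]
crank_handle 0.73 [296. 179.  67.  57.]
crank_handle 0.68 [346. 111. 178. 215.]
crank 0.86 [297. 183.  64.  58.]
slide 0.59 [304.  69.  55.  44.]
stop 0.61 [306.  19.  54.  34.]
pump 0.86 [348. 109. 177. 219.]
```

View pics/w2.png

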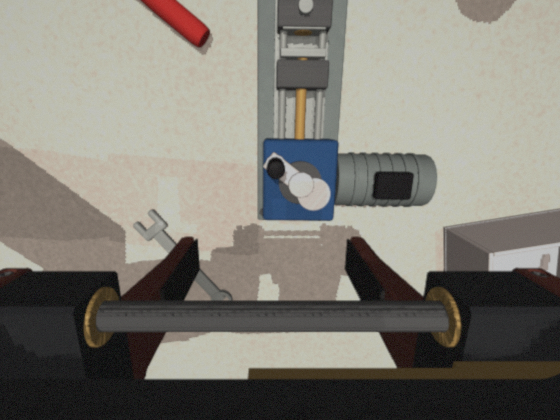

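The handle's top is at about (276,167), the hub cap at (300,184) and the slide top at (303,72). The stop top is at (305,13), and the bed plate edges run along columns 260 and 345.

```bash
python3 - <<'E'
from h import *
np.set_printoptions(precision=1,suppress=True)
z=np.load("w2.npz");W=Cam.__new__(Cam);W.K,W.R,W.c=z["K"],z["R"],z["c"]
im=cv2.imread("pics/w2.png").astype(int)
g=im.sum(2)
# dark handle top
m=(im.max(2)<45).astype(np.uint8);m[:, :255]=0;m[:,295:]=0;m[:150]=0;m[185:]=0
ys,xs=np.nonzero(m);print("handle px",xs.min(),xs.max(),ys.min(),ys.max(),xs.mean(),ys.mean())
print("handle112",W.w(xs.mean(),ys.mean(),112),W.w(276,167,112))
print("hub72/78",W.w(300,184,72),W.w(300,184,78))
hb=(im[:,:,0]>70)&(im[:,:,2]<50);ys,xs=np.nonzero(hb[100:240,240:350]);print("housing",xs.min()+240,xs.max()+240,ys.min()+100,ys.max()+100)
for n,u,v,h in [("slide rear l",277,88,44),("slide rear r",328,88,44),("plate l",260,100,12),("plate l2",259,200,12),("plate l3",259,20,12),("plate r",345,100,12),("plate r2",347,20,12),("rod",301,115,30)]:print(n,W.w(u,v,h))
E
```

```text
handle px 267 283 158 178 275.53811659192826 168.62331838565024
handle112 [ 526.8 -114.8  112. ] [ 527.5 -113.4  112. ]
hub72/78 [ 549.7 -141.1   72. ] [ 549.3 -139.9   78. ]
housing 263 337 139 219
slide rear l [542.3 -38.4  44. ]
slide rear r [596.7 -47.8  44. ]
plate l [521.3 -44.4  12. ]
plate l2 [ 497.7 -165.    12. ]
plate l3 [535.5  38.6  12. ]
plate r [621.4 -61.7  12. ]
plate r2 [632.5  21.8  12. ]
rod [565.3 -70.   30. ]
```

move_arm --steps '[[[0.75, 0.1, 0], 0, 0], [[0.75, 0.1, 0.3], 0, 0], [[0, 0, 0.9], 0, 0], [[0, 0, 0.9], 0, 0], [[0, 0, 0.9], 0, 0], [[0, 0, 0.9], 0, 0], [[0, 0, 0.9], 0, 0], [[0, 0, 0.5], 0, 0.3], [[0, 0, 0.3], 0, 0.5], [[0, 0, 0], 0, 0.7], [[0, 0, 0], 0, 0.75], [[0, 0, 0], 0, 1], [[0, 0, 0], 0, 1], [[0, 0, 0], 0, 1], [[0, 0, 0], 0, 1], [[0, 0, 0], 0, 1]]'

```text
t: 6.03
ee_pos: [527.4, -112.9, 83.1]
orientation: [2.402, 2.024, 0.001]
ft_force: [-0.3, -0.1, 0.3]
width: 31.4
grasp_force: 0.0
```

```bash
python3 - <<'E'
from h import *
for i in range(3):
    o,Rt,p=tool();print(np.round(p,1),Rt[:2,1].round(3),np.round(o["ft_force"],1),o["width"],o["grasp_force"])
    cams.get_image("side")
E
```

```text
[ 527.4 -112.9   83.1] [ 0.986 -0.169] [-0.3 -0.1  0.3] 31.35453344387805 0.0
[ 527.3 -112.9   83. ] [ 0.986 -0.169] [-0.6 -0.6  0.1] 27.187029389703927 0.0
[ 527.3 -112.9   82.9] [ 0.986 -0.169] [ 0.2 -0.8  0.2] 23.230313753797304 0.0
```

move_arm --steps '[[[0, 0, 0], 0, 1], [[0, 0, 0], 0, 1], [[0, 0, 0], 0, 1], [[0, 0, 0], 0, 1]]'

```text
t: 6.52
ee_pos: [527.2, -112.8, 82.8]
orientation: [2.402, 2.025, 0.0]
ft_force: [-1.7, 0.1, 1.2]
width: 17.2
grasp_force: 30.0
```

```bash
cat >> h.py <<'E'
def circ(hub,r,th0,th1,step,p0,adeg):
    """rows leading TCP round hub; th in rad world angle; keeps orientation"""
    n=int(np.ceil(abs(th1-th0)/step-1e-6));c,s=np.cos(np.radians(adeg)),np.sin(np.radians(adeg))
    ty=np.array([c,s]);tx=np.array([-s,c]);p=np.array(p0[:2],float);out=[]
    for i in range(1,n+1):
        t=th0+(th1-th0)*i/n;d=np.array(hub)+r*np.array([np.cos(t),np.sin(t)])-p
        u=[round(float(d@tx/25),2),round(float(d@ty/25),2)];out.append(u);p=p+25*(u[0]*tx+u[1]*ty)
    print(n,"end",p.round(1));print(" ".join(f"[[{a},{b},0],0,1]," for a,b in out))
E
python3 - <<'E'
from h import *
o,Rt,p=tool();a=np.degrees(np.arctan2(Rt[1,1],Rt[0,1]))
print(p.round(1),a,np.round(o["ft_force"],1),o["width"],o["grasp_force"])
hub=(551.5,-140.5);d=p[:2]-hub;th=np.arctan2(d[1],d[0]);print(np.hypot(*d),th)
circ(hub,35.,th,th+4.9,.25,p,a)
E
```

```text
[ 527.2 -112.8   82.8] -9.74884412942176 [-1.7  0.1  1.2] 17.151155499370685 30.000611543655396
36.88293934484763 2.2914513076256577
20 end [ 573.1 -112.8]
[[-0.34,-0.12,0],0,1], [[-0.32,-0.11,0],0,1], [[-0.34,-0.02,0],0,1], [[-0.34,0.06,0],0,1], [[-0.31,0.14,0],0,1], [[-0.27,0.21,0],0,1], [[-0.21,0.27,0],0,1], [[-0.14,0.32,0],0,1], [[-0.06,0.33,0],0,1], [[0.03,0.34,0],0,1], [[0.11,0.33,0],0,1], [[0.18,0.29,0],0,1], [[0.25,0.23,0],0,1], [[0.3,0.17,0],0,1], [[0.33,0.09,0],0,1], [[0.34,0.01,0],0,1], [[0.33,-0.07,0],0,1], [[0.31,-0.16,0],0,1], [[0.26,-0.22,0],0,1], [[0.2,-0.28,0],0,1],
```

move_arm --steps '[[[-0.32, -0.08, 0], 0, 1], [[-0.34, -0.05, 0], 0, 1], [[-0.34, 0.0, 0], 0, 1], [[-0.34, 0.06, 0], 0, 1], [[-0.31, 0.14, 0], 0, 1], [[-0.27, 0.21, 0], 0, 1]]'

```text
t: 7.02
ee_pos: [523.4, -161.1, 82.6]
orientation: [-2.399, -2.022, 0.004]
ft_force: [-3.0, 3.7, 6.0]
width: 17.2
grasp_force: 30.0
```

```bash
python3 - <<'E'
from h import *
hub=np.array((551.5,-140.5))
for i in range(3):
    o,Rt,p=tool();d=p[:2]-hub;r=np.hypot(*d);u=d/r;f=np.array(o["ft_force"])[:2]
    print(p.round(1),"r",r.round(1),"th",np.arctan2(d[1],d[0]).round(3),"Frad",(f@u).round(1),"Ftan",(f@[-u[1],u[0]]).round(1),np.round(o["ft_force"],1),o["grasp_force"])
    cams.get_image("side")
E
```

```text
[ 523.4 -161.1   82.6] r 34.8 th -2.509 Frad 0.2 Ftan -4.7 [-3.   3.7  6. ] 30.00194549560547
[ 525.3 -162.6   82.8] r 34.2 th -2.441 Frad 7.0 Ftan -2.1 [-6.7 -2.9  4.2] 30.002194941043854
[ 525.1 -162.4   82.7] r 34.3 th -2.45 Frad 5.9 Ftan 0.0 [-4.5 -3.8  6.1] 30.000881552696228
```

```bash
python3 - <<'E'
from h import *
circ((550.8,-138.9),35.,-2.396,-2.396+2.75,.25,(526,-161.3),-9.75)
E
```

```text
11 end [ 583.7 -126.8]
[[-0.24,0.27,0],0,1], [[-0.09,0.34,0],0,1], [[-0.01,0.35,0],0,1], [[0.07,0.34,0],0,1], [[0.16,0.31,0],0,1], [[0.23,0.26,0],0,1], [[0.29,0.2,0],0,1], [[0.33,0.12,0],0,1], [[0.34,0.04,0],0,1], [[0.35,-0.06,0],0,1], [[0.32,-0.13,0],0,1],
```

move_arm --steps '[[[-0.22, 0.27, 0], 0, 1], [[-0.09, 0.34, 0], 0, 1], [[-0.01, 0.35, 0], 0, 1], [[0.07, 0.34, 0], 0, 1], [[0.16, 0.31, 0], 0, 1], [[0.23, 0.26, 0], 0, 1], [[0.29, 0.2, 0], 0, 1], [[0.33, 0.12, 0], 0, 1], [[0.34, 0.04, 0], 0, 1], [[0.35, -0.06, 0], 0, 1], [[0.32, -0.13, 0], 0, 1], [[0, 0, 0], 0, 1]]'

```text
t: 8.17
ee_pos: [583.1, -125.1, 82.6]
orientation: [-2.4, -2.025, 0.001]
ft_force: [-2.3, -0.1, 4.1]
width: 17.1
grasp_force: 30.0
```

```bash
cat >> h.py <<'E'
def feel(hub,n=3,cam="side"):
    hub=np.array(hub);A=[]
    for i in range(n):
        if i: cams.get_image(cam)
        o,Rt,p=tool();d=p[:2]-hub;r=np.hypot(*d);u=d/r;f=np.array(o["ft_force"])[:2]
        A.append([o["t"],*p,r,np.arctan2(d[1],d[0]),f@u,f@[-u[1],u[0]],o["ft_force"][2]])
    A=np.array(A);print("t x y z r th Frad Ftan Fz\n",A.round(2));return A
E
python3 - <<'E'
from h import *
feel((550.8,-138.9),2)
S=Cam("side");W=Cam("wrist")
a=cv2.resize(S.im[190:310,260:420],None,fx=3,fy=3,interpolation=cv2.INTER_CUBIC)
b=cv2.resize(W.im[0:180,200:400],None,fx=2,fy=2,interpolation=cv2.INTER_CUBIC)
cv2.imwrite("pics/g1.png",np.hstack([a,cv2.resize(b,(300,360)) if 0 else np.pad(b,((0,0),(0,0),(0,0)))])[:,:,::-1][:, :800])
np.savez("g1.npz",K=W.K,R=W.R,c=W.c)
E
```

```text
t x y z r th Frad Ftan Fz
 [[ 8.1700e+00  5.8308e+02 -1.2513e+02  8.2580e+01  3.5100e+01  4.0000e-01
  -2.1800e+00  7.8000e-01  4.0900e+00]
 [ 8.2200e+00  5.8324e+02 -1.2555e+02  8.2670e+01  3.5080e+01  3.9000e-01
  -3.4900e+00  7.0000e-02  3.5900e+00]]
```

View pics/g1.png

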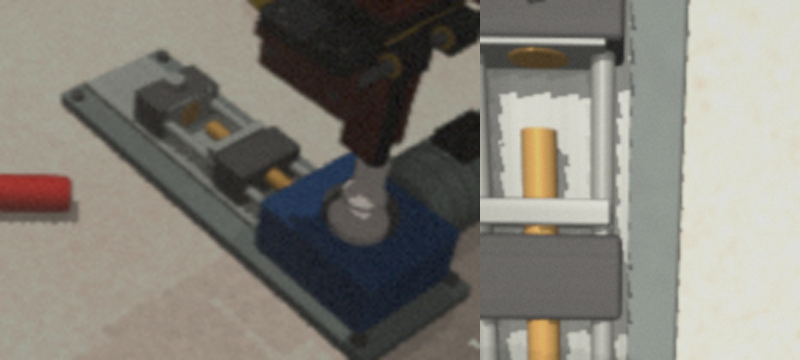

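The crop shows the plate's top front edge at wrist row ~99 and the stop face's top edge at ~20. A brass rod end shows at row ~64, ahead of the plate. I'll measure these.

```bash
python3 - <<'E'
from h import *
np.set_printoptions(precision=1,suppress=True)
z=np.load("g1.npz");W=Cam.__new__(Cam);W.K,W.R,W.c=z["K"],z["R"],z["c"]
e=np.array([.1736,.985]);x=np.array([.985,-.1736]);hub=np.array((551.2,-140.5))
def loc(n,c,r,h):
    P=W.w(200+(c-480)/2,r/2,h);d=P[:2]-hub;print(n,P,"pump x",round(d@x,1)," y from hub",round(d@e,1))
loc("plate front top",550,199,42);loc("plate back top",550,223,42);loc("slide rear",550,320,44);loc("stop face top",550,38,44);loc("stud mid",538,57,30);
for h in (18,30,36): loc("rod end z%d"%h,539,128,h)
loc("rodrear18",540,350,18);loc("rodrear30",540,350,30);loc("slide L/R",622,280,44);loc("plate r",610,210,42);loc("rod l",522,160,18);loc("rod r",557,160,18)
E
```

```text
plate front top [575.9 -31.3  42. ] pump x 5.3  y from hub 111.9
plate back top [574.4 -38.5  42. ] pump x 5.1  y from hub 104.5
slide rear [568.3 -69.2  44. ] pump x 4.4  y from hub 73.1
stop face top [585.3  13.1  44. ] pump x 6.9  y from hub 157.3
stud mid [579.6  13.1  30. ] pump x 1.3  y from hub 156.2
rod end z18 [574.4  -5.   18. ] pump x -0.7  y from hub 137.5
rod end z30 [575.6  -7.5  30. ] pump x 0.9  y from hub 135.2
rod end z36 [576.1  -8.8  36. ] pump x 1.7  y from hub 134.1
rodrear18 [558.4 -82.   18. ] pump x -3.0  y from hub 58.8
rodrear30 [560.4 -80.5  30. ] pump x -1.3  y from hub 60.7
slide L/R [594.6 -60.4  44. ] pump x 28.8  y from hub 86.4
plate r [594.5 -37.9  42. ] pump x 24.8  y from hub 108.6
rod l [566.2 -14.2  18. ] pump x -7.1  y from hub 127.0
rod r [578.6 -16.3  18. ] pump x 5.4  y from hub 127.1
```

Gap is about 45 mm, so step 1 is done. Release and go to look at the block.

move_arm --steps '[[[0, 0, 0], 0, 0.6], [[0, 0, 0], 0, 0.4], [[0, 0, 0], 0, 0.4], [[0, 0, 0], 0, 0.4], [[0, 0, -0.5], 0, 0.3], [[0, 0, -1], 0, 0], [[0, 0, -1], 0, 0], [[0, 0, -1], 0, 0], [[0.5, -0.2, -1], 0, 0], [[0.91, -0.35, 0], 0, 0], [[0.91, -0.35, 0], 0, 0], [[0.91, -0.35, 0], 0, 0], [[0.91, -0.35, 0], 0, 0], [[0.91, -0.35, 0], 0, 0], [[0.91, -0.35, 0], 0, 0], [[0.91, -0.35, 0], 0, 0], [[0.91, -0.35, 0], 0, 0], [[0.91, -0.35, 0], 0, 0], [[0.91, -0.35, 0], 0, 0], [[0.91, -0.35, 0], 0, 0]]'

```text
t: 9.98
ee_pos: [528.2, 151.0, 196.2]
orientation: [2.402, 2.024, 0.002]
ft_force: [-0.2, -0.4, 1.2]
width: 87.9
grasp_force: 0.0
```

move_arm --steps '[[[0.91, -0.35, 0], -0.2, 0], [[0.91, -0.35, 0], -0.2, 0], [[0.91, -0.35, 0], -0.2, 0], [[0.91, -0.35, 0], -0.2, 0], [[0.5, -0.2, 0], 0, 0], [[0, 0, 0], 0, 0], [[0, 0, 0], 0, 0]]'

```text
t: 10.57
ee_pos: [503.1, 257.9, 195.6]
orientation: [2.329, 2.108, 0.0]
ft_force: [0.5, -1.0, -1.2]
width: 87.6
grasp_force: 0.0
```

```bash
python3 - <<'E'
from h import *
np.set_printoptions(precision=1,suppress=True)
W=Cam("wrist");o,Rt,p=tool();print(p,np.degrees(np.arctan2(Rt[1,1],Rt[0,1])),o["ft_force"])
np.savez("b.npz",K=W.K,R=W.R,c=W.c)
c=W.px((512,357,70));print(c)
u,v=int(c[0]),int(c[1]);W.save("pics/b1.png",(max(u-60,0),max(v-70,0),u+60,v+60),5);print("off",max(u-60,0),max(v-70,0))
E
```

```text
[503.2 257.3 195.5] -5.743562422134796 [-0.3 -0.3 -0.2]
[270.   99.3]
off 209 29
```

View pics/b1.png

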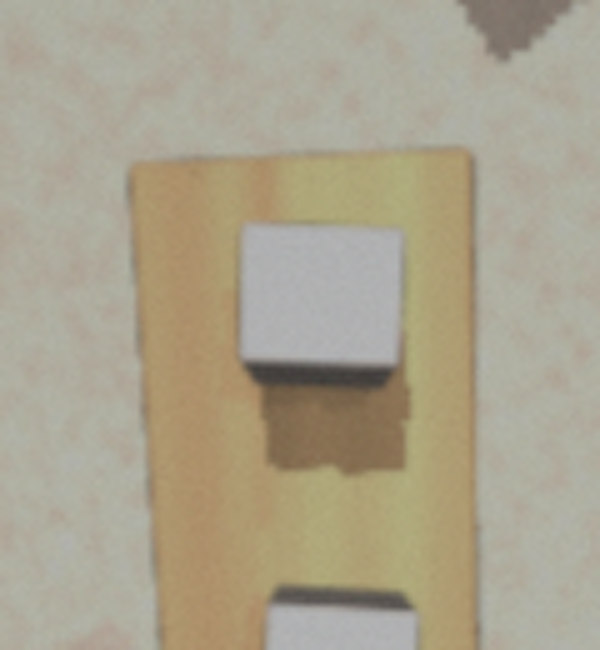

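The block's top face has crop corners (241,223), (404,231), (400,366) and (239,360).

```bash
python3 - <<'E'
from h import *
np.set_printoptions(precision=1,suppress=True)
z=np.load("b.npz");W=Cam.__new__(Cam);W.K,W.R,W.c=z["K"],z["R"],z["c"]
P=np.array([W.w(209+u/5,29+v/5,70)[:2] for u,v in [(241,223),(404,231),(400,366),(239,360)]])
print(P,P.mean(0));
for a,b in ((0,1),(3,2),(3,0),(2,1)): d=P[b]-P[a];print(np.hypot(*d),np.degrees(np.arctan2(d[1],d[0])))
c=P.mean(0)
plan([(c[0],c[1],120,-7)])
E
```

```text
[[502.8 379.8]
 [531.9 375.5]
 [529.2 352.7]
 [499.7 356.7]] [515.9 366.2]
29.429537070569353 -8.34938351338963
29.73144538774571 -7.775547372030796
23.266748131991424 82.56414249755683
22.975836555879 83.32507097610315
5
[[[0.877, 0.014, 0.604], np.float64(0.05)], [[0.877, 0.01, 0.603], np.float64(0.051)], [[0.877, 0.007, 0.604], np.float64(0.05)], [[0.877, 0.002, 0.604], np.float64(0.05)], [[0.878, -0.001, 0.603], np.float64(0.05)]]
```

move_arm --steps '[[[0.86, 0.01, 0], 0.09, 0], [[0.86, 0.01, 0.2], 0.09, 0], [[0.86, 0.02, 0.5], 0.09, 0], [[0.86, 0.02, 0.7], 0.08, 0], [[0.86, 0.01, 0.8], 0, 0], [[0, 0, 0.9], 0, 0], [[0, 0, 0.9], 0, 0], [[0, 0, 0.9], 0, 0.2], [[0, 0, 0.7], 0, 0.3], [[0, 0, 0.5], 0, 0.5], [[0, 0, 0], 0, 0.55], [[0, 0, 0], 0, 0.55], [[0, 0, 0], 0, 0.6], [[0, 0, 0], 0, 0.6]]'

```text
t: 11.78
ee_pos: [518.3, 364.7, 44.1]
orientation: [2.362, 2.071, 0.004]
ft_force: [-0.1, 0.4, -0.2]
width: 44.5
grasp_force: 0.0
```

```bash
python3 - <<'E'
from h import *
o,Rt,p=tool();print(p.round(1),np.degrees(np.arctan2(Rt[1,1],Rt[0,1])),np.round(o["ft_force"],1),o["width"],o["grasp_force"])
W=Cam("wrist");S=Cam("side")
a=cv2.resize(W.im[150:420,120:450],(400,327));b=cv2.resize(S.im[120:230,130:264],(400,327),interpolation=cv2.INTER_CUBIC)
cv2.imwrite("pics/gr.png",np.hstack([a,b])[:,:,::-1])
E
```

```text
[518.3 364.7  44.1] -7.522376725929377 [-0.1  0.4 -0.2] 44.46491501638255 0.0
```

View pics/gr.png

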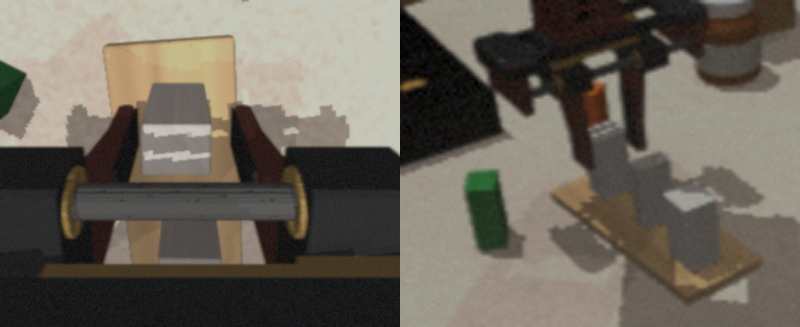

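The block stands between the open fingers, with its top face at crop (143–211, 125–175). I'll compute the offset, then grip.

```bash
python3 - <<'E'
from h import *
o,Rt,p=tool();W=Cam("wrist")
P=np.array([W.w(120+u*.825,150+v*.826,70) for u,v in [(143,125),(210,124),(211,173),(142,175)]]);print(P.round(1),((P.mean(0)-p)@Rt).round(1))
E
```

```text
[[503.4 380.4  70. ]
 [530.9 377.2  70. ]
 [528.8 354.5  70. ]
 [499.2 357.5  70. ]] [  2.4  -2.7 -26. ]
```

move_arm --steps '[[[0, 0, 0], 0, 0.65], [[0, 0, 0], 0, 0.7], [[0, 0, 0], 0, 1], [[0, 0, 0], 0, 1], [[0, 0, 0], 0, 1]]'

```text
t: 12.35
ee_pos: [517.0, 364.6, 43.2]
orientation: [-2.362, -2.071, 0.0]
ft_force: [-4.0, 0.4, 5.9]
width: 30.3
grasp_force: 29.7
```

move_arm --steps '[[[0, 0, -0.3], 0, 1], [[0, 0, -0.6], 0, 1], [[0, 0, -0.9], 0, 1], [[0, 0, -0.9], 0, 1], [[0, 0, -0.8], 0, 1], [[-0.5, 0.15, -0.4], 0.02, 1], [[-0.8, 0.25, 0], 0.04, 1], [[-0.9, 0.29, 0], 0.04, 1], [[-0.9, 0.29, 0], 0.04, 1], [[-0.9, 0.29, 0], 0.04, 1], [[-0.9, 0.29, 0], 0.04, 1], [[-0.9, 0.29, 0], 0.04, 1], [[-0.9, 0.29, 0], 0.04, 1], [[-0.9, 0.29, 0], 0.04, 1], [[-0.9, 0.29, 0], 0.04, 1], [[-0.9, 0.29, 0], 0.04, 1], [[-0.9, 0.29, 0], 0.04, 1], [[-0.9, 0.29, 0], 0.04, 1], [[-0.9, 0.29, 0], 0, 1], [[-0.9, 0.29, 0], 0, 1]]'

```text
t: 14.02
ee_pos: [569.6, 25.1, 139.7]
orientation: [-2.407, -2.019, 0.001]
ft_force: [-0.0, 0.2, -2.8]
width: 30.3
grasp_force: 29.6
```

move_arm --steps '[[[-0.9, 0.29, 0], 0, 1], [[-0.6, 0.15, 0], 0, 1], [[0, 0, 0], 0, 1], [[0, 0, 0], 0, 1]]'

```text
t: 14.35
ee_pos: [574.0, -13.0, 139.7]
orientation: [-2.408, -2.016, 0.001]
ft_force: [-0.1, -0.4, -2.7]
width: 30.4
grasp_force: 29.6
```

```bash
python3 - <<'E'
from h import *
o,Rt,p=tool();a=np.degrees(np.arctan2(Rt[1,1],Rt[0,1]));print(p.round(1),a,np.round(o["ft_force"],1),o["width"],o["grasp_force"])
d=np.array([575.0,-10.0,p[2]])-p;print("tool shift units",(d@Rt/25).round(2))
S=Cam("side");W=Cam("wrist")
# stop in wrist view
for n in("stop","slide"):
  for r in cams.boxes_of("wrist",n)[:1]:print(n,r)
A=cv2.resize(W.im[100:400,100:460],(400,333));B=cv2.resize(S.im[150:270,250:394],(400,333),interpolation=cv2.INTER_CUBIC)
cv2.imwrite("pics/pl.png",np.hstack([A,B])[:,:,::-1]);np.savez("pl.npz",K=W.K,R=W.R,c=W.c)
E
```

```text
[574.  -13.  139.7] -10.126485985448324 [-0.1 -0.4 -2.7] 30.44951567682049 29.584999680519104
tool shift units [ 0.12  0.02 -0.  ]
stop {'rect': [273.2, 165.7, 65.3, 38.4], 'p': 0.88}
```

View pics/pl.png

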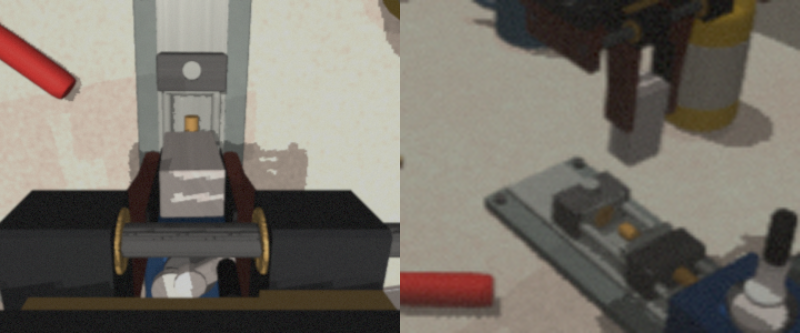

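The block hangs square over the gap. The stop's near top edge is at crop row ~90 (columns 157–227), and the rod end is at (192,115).

```bash
python3 - <<'E'
from h import *
np.set_printoptions(precision=1,suppress=True)
z=np.load("pl.npz");W=Cam.__new__(Cam);W.K,W.R,W.c=z["K"],z["R"],z["c"]
e=np.array([.1736,.985]);x=np.array([.985,-.1736]);hub=np.array((551.2,-140.5))
for n,u,v,h in [("stop face l",157,89,44),("stop face r",226,91,44),("stop back l",158,53,44),("stop back r",227,54,44),("stop pin",192,71,46),("rod end top",192,117,36),("block top l",161,168,166),("block top r",224,168,166),("blk top front l",161,215,166),("plate edge l",140,100,12),("plate edge r",243,100,12),("bed l",157,40,16),("bed r",230,40,16)]:
    P=W.w(100+u*.9,100+v*.9,h)[:2];d=P-hub;print(n,P,"pump",round(d@x,1),round(d@e,1))
E
```

```text
stop face l [552.9  21.6] pump -26.5 160.0
stop face r [606.9  10.3] pump 28.6 158.2
stop back l [559.4  49.1] pump -24.8 188.2
stop back r [611.9  38.9] pump 28.7 187.3
stop pin [582.9  31. ] pump 1.5 174.4
rod end top [576.   -8.1] pump 1.5 134.7
block top l [563.8   4.8] pump -12.8 145.3
block top r [591.7  -0.2] pump 15.5 145.2
blk top front l [559.1 -18.6] pump -13.4 121.5
plate edge l [531.4   9.6] pump -45.6 144.4
plate edge r [623.2  -6.8] pump 47.7 144.2
bed l [557.7  58.6] pump -28.2 197.2
bed r [618.8  47.6] pump 33.9 197.0
```

move_arm --steps '[[[0.1, 0, 0.3], 0, 1], [[0, 0, 0.6], 0, 1], [[0, 0, 0.7], 0, 1], [[0, 0, 0.7], 0, 1], [[0, 0, 0.6], 0, 1], [[0, 0, 0.4], 0, 1], [[0, 0, 0.16], 0, 1], [[0, 0, 0], 0, 1], [[0, 0, 0], 0, 1]]'

```text
t: 15.3
ee_pos: [575.3, -8.9, 53.9]
orientation: [2.406, 2.02, 0.0]
ft_force: [0.0, -0.5, -2.5]
width: 30.5
grasp_force: 29.6
```

move_arm --steps '[[[0, 0, 0.08], 0, 1], [[0, 0, 0.06], 0, 1], [[0, 0, 0], 0, 1]]'

```text
t: 15.55
ee_pos: [575.4, -9.2, 50.6]
orientation: [2.406, 2.019, 0.001]
ft_force: [0.7, -0.6, -1.3]
width: 30.3
grasp_force: 29.6
```

move_arm --steps '[[[0, 0, 0.04], 0, 1], [[0, 0, 0], 0, 1]]'

```text
t: 15.72
ee_pos: [575.1, -9.2, 49.4]
orientation: [2.406, 2.019, 0.0]
ft_force: [0.5, 0.5, -2.5]
width: 30.5
grasp_force: 29.6
```

move_arm --steps '[[[0, 0, 0.04], 0, 1], [[0, 0, 0], 0, 1]]'

```text
t: 15.88
ee_pos: [574.3, -9.0, 48.6]
orientation: [-2.406, -2.019, 0.002]
ft_force: [-3.3, 0.4, 3.9]
width: 30.1
grasp_force: 29.9
```

move_arm --steps '[[[0, 0, 0.04], 0, 1], [[0, 0, 0], 0, 1]]'

```text
t: 16.05
ee_pos: [573.9, -8.9, 48.2]
orientation: [-2.405, -2.018, 0.003]
ft_force: [-7.2, 1.0, 13.2]
width: 29.8
grasp_force: 30.0
```

move_arm --steps '[[[0, 0, -0.02], 0, 0.6], [[0, 0, 0], 0, 0.55], [[0, 0, 0], 0, 0.5], [[0, 0, 0], 0, 0.4], [[0, 0, 0], 0, 0.3], [[0, 0, 0], 0, 0.2], [[0, 0, -0.4], 0, 0], [[0, 0, -0.9], 0, 0], [[0, 0, -1], 0, 0], [[0, 0, -1], 0, 0], [[-0.5, 0.15, -0.4], 0, 0], [[-0.9, 0.23, 0], 0, 0], [[-0.9, 0.23, 0], 0, 0], [[-0.9, 0.23, 0], 0, 0], [[-0.9, 0.23, 0], 0, 0], [[-0.43, 0.1, 0], 0, 0], [[0, 0, 0], 0, 0], [[0, 0, 0], 0, 0]]'

```text
t: 17.55
ee_pos: [583.8, -126.2, 139.9]
orientation: [-2.408, -2.017, 0.0]
ft_force: [0.6, 1.2, -0.7]
width: 87.5
grasp_force: 0.0
```

```bash
python3 - <<'E'
from h import *
np.set_printoptions(precision=1,suppress=True)
o,Rt,p=tool();print(p,np.degrees(np.arctan2(Rt[1,1],Rt[0,1])),o["ft_force"],o["width"])
print("to handle",((np.array([583.2,-125.5,83])-p)@Rt/25).round(2))
W=Cam("wrist");np.savez("v.npz",K=W.K,R=W.R,c=W.c)
cv2.imwrite("pics/v.png",cv2.resize(W.im[60:340,110:460],(750,600))[:,:,::-1])
E
```

```text
[ 583.8 -126.2  139.9] -10.091313602759914 [ 0.6  1.2 -0.7] 87.50481747307725
to handle [ 0.  -0.   2.3]
```

View pics/v.png

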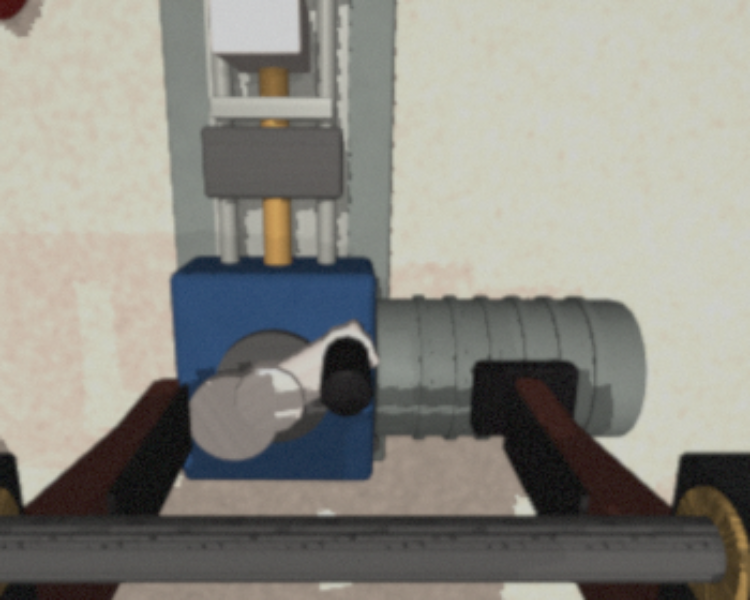

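The block stands upright and square in the gap, with its top at crop (258,25) and the slide plate behind it at (272,107). The handle at (347,380) lies between the fingers. I won't view any more pictures; the rest goes by feel.

move_arm --steps '[[[0, 0, 0.6], 0, 0], [[0, 0, 0.7], 0, 0.2], [[0, 0, 0.6], 0, 0.4], [[0, 0, 0.4], 0, 0.6], [[0, 0, 0], 0, 0.7], [[0, 0, 0], 0, 1], [[0, 0, 0], 0, 1], [[0, 0, 0], 0, 1], [[0, 0, 0], 0, 1], [[0, 0, 0], 0, 1], [[0, 0, 0], 0, 1], [[0, 0, 0], 0, 1], [[0, 0, 0], 0, 1]]'

```text
t: 18.68
ee_pos: [584.2, -125.9, 82.9]
orientation: [2.407, 2.019, 0.0]
ft_force: [-0.9, 0.4, 2.4]
width: 17.4
grasp_force: 30.0
```

```bash
python3 - <<'E'
from h import *
A=feel((550.8,-138.9),2);o,Rt,p=tool();a=np.degrees(np.arctan2(Rt[1,1],Rt[0,1]));print(a,o["width"],o["grasp_force"])
p=A[:,1:3].mean(0);th=A[-1,5]
circ((550.8,-138.9),35.,th,th-3.4,.2,p,a)
z=np.load("v.npz");W=Cam.__new__(Cam);W.K,W.R,W.c=z["K"],z["R"],z["c"]
e=np.array([.1736,.985]);x=np.array([.985,-.1736]);hub=np.array((551.2,-140.5))
for n,u,v,h in [("plate front",272,97,42),("block top front l",212,52,76),("top front r",301,55,76),("block foot",262,70,16),("slide rear",272,197,44)]:
    P=W.w(110+u*350/750,60+v*280/600,h)[:2];d=P-hub;print(n,P.round(1),round(d@x,1),round(d@e,1))
E
```

```text
t x y z r th Frad Ftan Fz
 [[ 1.8680e+01  5.8421e+02 -1.2587e+02  8.2910e+01  3.5860e+01  3.7000e-01
  -6.5000e-01  7.3000e-01  2.3800e+00]
 [ 1.8730e+01  5.8421e+02 -1.2584e+02  8.2900e+01  3.5870e+01  3.7000e-01
  -8.0000e-01  2.1000e-01  1.8200e+00]]
-10.003994013967878 17.470717038358316 30.000951290130615
17 end [ 516.  -142.8]
[[-0.27,0.09,0],0,1], [[-0.27,0.07,0],0,1], [[-0.28,0.01,0],0,1], [[-0.28,-0.04,0],0,1], [[-0.26,-0.1,0],0,1], [[-0.24,-0.14,0],0,1], [[-0.2,-0.19,0],0,1], [[-0.16,-0.23,0],0,1], [[-0.12,-0.26,0],0,1], [[-0.06,-0.27,0],0,1], [[-0.0,-0.28,0],0,1], [[0.05,-0.28,0],0,1], [[0.1,-0.25,0],0,1], [[0.16,-0.24,0],0,1], [[0.19,-0.2,0],0,1], [[0.24,-0.15,0],0,1], [[0.26,-0.11,0],0,1],
plate front [571.8 -30.1] 1.1 112.3
block top front l [558.4 -15.7] -14.5 124.2
top front r [587.5 -21.9] 15.1 123.1
block foot [567.3 -16.4] -5.7 125.0
slide rear [564.1 -67.6] 0.1 74.0
```

move_arm --steps '[[[-0.27, 0.1, 0], 0, 1], [[-0.27, 0.07, 0], 0, 1], [[-0.28, 0.01, 0], 0, 1], [[-0.28, -0.04, 0], 0, 1], [[-0.26, -0.1, 0], 0, 1], [[-0.24, -0.14, 0], 0, 1], [[-0.2, -0.19, 0], 0, 1], [[-0.16, -0.22, 0], 0, 1], [[-0.12, -0.26, 0], 0, 1], [[-0.06, -0.27, 0], 0, 1], [[0, -0.28, 0], 0, 1], [[0.05, -0.28, 0], 0, 1], [[0.1, -0.25, 0], 0, 1], [[0.16, -0.24, 0], 0, 1]]'

```text
t: 19.9
ee_pos: [527.0, -162.7, 83.1]
orientation: [2.404, 2.016, 0.005]
ft_force: [5.7, -0.4, -3.3]
width: 17.4
grasp_force: 30.0
```

```bash
python3 - <<'E'
from h import *
A=feel((551.5,-139),5);p=A[:,1:3].mean(0);th=A[-1,5]
circ((551.5,-139),35.,th,th-1.5,.05,p,-10)
E
```

```text
t x y z r th Frad Ftan Fz
 [[ 1.9900e+01  5.2700e+02 -1.6271e+02  8.3070e+01  3.4090e+01 -2.3700e+00
  -3.8600e+00  4.2500e+00 -3.2800e+00]
 [ 1.9950e+01  5.2563e+02 -1.6171e+02  8.2840e+01  3.4430e+01 -2.4200e+00
  -6.8400e+00  1.5400e+00 -5.9000e-01]
 [ 2.0000e+01  5.2586e+02 -1.6187e+02  8.2910e+01  3.4350e+01 -2.4100e+00
  -5.8800e+00  3.8000e-01 -4.6000e-01]
 [ 2.0050e+01  5.2590e+02 -1.6195e+02  8.2890e+01  3.4380e+01 -2.4100e+00
  -5.6400e+00 -1.0600e+00 -2.7000e-01]
 [ 2.0100e+01  5.2597e+02 -1.6202e+02  8.2890e+01  3.4380e+01 -2.4100e+00
  -4.7100e+00 -4.6000e-01  1.0000e-02]]
30 end [ 526.3 -114.6]
[[0.03,-0.07,0],0,1], [[0.04,-0.06,0],0,1], [[0.05,-0.04,0],0,1], [[0.05,-0.05,0],0,1], [[0.06,-0.05,0],0,1], [[0.05,-0.04,0],0,1], [[0.06,-0.04,0],0,1], [[0.06,-0.03,0],0,1], [[0.07,-0.03,0],0,1], [[0.06,-0.03,0],0,1], [[0.06,-0.03,0],0,1], [[0.07,-0.02,0],0,1], [[0.07,-0.02,0],0,1], [[0.07,-0.02,0],0,1], [[0.06,-0.01,0],0,1], [[0.07,-0.01,0],0,1], [[0.07,-0.01,0],0,1], [[0.07,0.0,0],0,1], [[0.07,0.0,0],0,1], [[0.07,0.01,0],0,1], [[0.07,0.01,0],0,1], [[0.07,0.01,0],0,1], [[0.07,0.01,0],0,1], [[0.07,0.02,0],0,1], [[0.06,0.02,0],0,1], [[0.07,0.03,0],0,1], [[0.06,0.03,0],0,1], [[0.07,0.03,0],0,1], [[0.06,0.03,0],0,1], [[0.06,0.04,0],0,1],
```

```bash
python3 - <<'E'
from h import *
c=np.array((551.2,-138.3));o,Rt,p=tool();d=p[:2]-c;u=d/np.hypot(*d);th=np.arctan2(d[1],d[0]);print(th,np.hypot(*d))
circ(c,35.,th,th-.6,.1,p[:2]+u*1.1,-10)
circ(c,35.,th-.6,th-1.8,.05,c+35*np.array([np.cos(th-.6),np.sin(th-.6)]),-10)
E
```

```text
-2.3870491094823065 34.629730080189006
6 end [ 516.6 -143.7]
[[0.11,-0.09,0],0,1], [[0.1,-0.1,0],0,1], [[0.11,-0.09,0],0,1], [[0.12,-0.07,0],0,1], [[0.12,-0.07,0],0,1], [[0.13,-0.05,0],0,1],
24 end [ 533.6 -108.1]
[[0.07,-0.02,0],0,1], [[0.06,-0.02,0],0,1], [[0.07,-0.01,0],0,1], [[0.07,-0.01,0],0,1], [[0.07,-0.01,0],0,1], [[0.07,-0.0,0],0,1], [[0.07,-0.0,0],0,1], [[0.07,-0.0,0],0,1], [[0.07,0.01,0],0,1], [[0.07,0.01,0],0,1], [[0.07,0.01,0],0,1], [[0.07,0.02,0],0,1], [[0.06,0.02,0],0,1], [[0.07,0.02,0],0,1], [[0.06,0.03,0],0,1], [[0.07,0.03,0],0,1], [[0.06,0.03,0],0,1], [[0.06,0.04,0],0,1], [[0.06,0.04,0],0,1], [[0.05,0.04,0],0,1], [[0.06,0.04,0],0,1], [[0.05,0.05,0],0,1], [[0.05,0.05,0],0,1], [[0.04,0.05,0],0,1],
```

move_arm --steps '[[[0.11, -0.08, 0], 0, 1], [[0.1, -0.09, 0], 0, 1], [[0.11, -0.08, 0], 0, 1], [[0.12, -0.07, 0], 0, 1], [[0.12, -0.06, 0], 0, 1], [[0.13, -0.05, 0], 0, 1]]'

```text
t: 20.6
ee_pos: [516.8, -144.3, 82.9]
orientation: [2.406, 2.019, -0.002]
ft_force: [-2.1, -5.3, 3.8]
width: 17.3
grasp_force: 30.0
```

```bash
python3 - <<'E'
from h import *
feel((551.2,-138.3),5)
E
```

```text
t x y z r th Frad Ftan Fz
 [[  20.6   516.81 -144.27   82.9    34.9    -2.97    3.02    4.87    3.82]
 [  20.65  516.62 -143.59   82.86   34.98   -2.99    3.31    3.53    3.85]
 [  20.7   516.64 -143.6    82.88   34.97   -2.99    3.84    2.74    4.7 ]
 [  20.75  516.64 -143.59   82.86   34.96   -2.99    3.52    3.19    6.09]
 [  20.8   516.64 -143.61   82.85   34.97   -2.99    3.76    2.04    6.58]]
```

move_arm --steps '[[[0.07, -0.02, 0], 0, 1], [[0.07, -0.02, 0], 0, 1]]'

```text
t: 20.97
ee_pos: [516.2, -140.3, 82.9]
orientation: [2.406, 2.019, -0.002]
ft_force: [-4.4, -5.8, 6.6]
width: 17.3
grasp_force: 30.0
```

```bash
python3 - <<'E'
from h import *
feel((551.2,-138.3),5)
E
```

```text
t x y z r th Frad Ftan Fz
 [[  20.97  516.21 -140.33   82.86   35.05   -3.08    4.69    5.49    6.64]
 [  21.02  516.12 -139.99   82.82   35.12   -3.09    3.74    3.06    5.77]
 [  21.07  516.16 -140.01   82.83   35.09   -3.09    3.55    4.43    6.16]
 [  21.12  516.18 -140.05   82.86   35.06   -3.09    4.12    3.72    6.22]
 [  21.17  516.13 -140.02   82.83   35.12   -3.09    4.81    3.62    6.48]]
```

move_arm --steps '[[[0.07, -0.02, 0], 0, 1], [[0.07, -0.02, 0], 0, 1]]'

```text
t: 21.33
ee_pos: [516.0, -136.7, 82.9]
orientation: [2.406, 2.019, -0.002]
ft_force: [-2.8, -4.5, 4.9]
width: 17.4
grasp_force: 30.0
```

```bash
cat >> h.py <<'E'
def mf(n=6):
    import io,contextlib
    with contextlib.redirect_stdout(io.StringIO()): A=feel((551.2,-138.3),n)
    print("t %.2f th0 %.3f th %.3f r %.2f | Ftan first %.2f rest %.2f +-%.2f | Frad %.2f Fz %.1f"%(A[-1,0],A[0,5],A[2:,5].mean(),A[2:,4].mean(),A[0,7],A[2:,7].mean(),A[2:,7].std()/np.sqrt(n-2),A[2:,6].mean(),A[-1,8]))
E
python3 -c "from h import *;mf()"
```

```text
t 21.58 th0 3.096 th 3.087 r 35.25 | Ftan first 4.60 rest 3.65 +-0.20 | Frad 2.52 Fz 6.1
```

move_arm --steps '[[[0.07, -0.01, 0], 0, 1], [[0.07, 0, 0], 0, 1]]'

```text
t: 21.75
ee_pos: [516.2, -133.1, 82.8]
orientation: [2.407, 2.019, -0.002]
ft_force: [-5.5, -5.1, 6.4]
width: 17.4
grasp_force: 30.0
```

```bash
python3 -c "from h import *;mf()"
```

```text
t 22.00 th0 2.994 th 2.986 r 35.38 | Ftan first 5.86 rest 3.17 +-0.27 | Frad 2.76 Fz 6.7
```

move_arm --steps '[[[0.07, 0, 0], 0, 1], [[0.07, 0, 0], 0, 1]]'

```text
t: 22.17
ee_pos: [516.7, -129.6, 82.8]
orientation: [-2.407, -2.019, 0.002]
ft_force: [-4.3, -4.7, 5.9]
width: 17.5
grasp_force: 30.0
```

```bash
python3 -c "from h import *;mf()"
```

```text
t 22.42 th0 2.894 th 2.886 r 35.54 | Ftan first 5.56 rest 2.71 +-0.28 | Frad 2.34 Fz 6.7
```

move_arm --steps '[[[0.07, 0.01, 0], 0, 1], [[0.07, 0.01, 0], 0, 1]]'

```text
t: 22.58
ee_pos: [517.7, -126.1, 82.8]
orientation: [-2.406, -2.019, 0.002]
ft_force: [-4.2, -4.7, 6.3]
width: 17.4
grasp_force: 30.0
```

```bash
python3 -c "from h import *;mf()"
```

```text
t 22.83 th0 2.793 th 2.786 r 35.66 | Ftan first 5.89 rest 3.56 +-0.14 | Frad 2.84 Fz 6.0
```

move_arm --steps '[[[0.07, 0.02, 0], 0, 1], [[0.07, 0.02, 0], 0, 1]]'

```text
t: 23.0
ee_pos: [519.0, -122.7, 82.8]
orientation: [-2.406, -2.019, 0.003]
ft_force: [-4.6, -3.4, 8.1]
width: 17.4
grasp_force: 30.0
```

```bash
python3 -c "from h import *;mf()"
```

```text
t 23.25 th0 2.691 th 2.683 r 35.76 | Ftan first 5.02 rest 3.73 +-0.23 | Frad 3.30 Fz 6.6
```

move_arm --steps '[[[0.07, 0.02, 0], 0, 1], [[0.06, 0.02, 0], 0, 1]]'

```text
t: 23.42
ee_pos: [520.5, -119.6, 82.8]
orientation: [-2.406, -2.018, 0.003]
ft_force: [-4.9, -1.8, 7.2]
width: 17.2
grasp_force: 30.0
```

```bash
python3 -c "from h import *;mf()"
```

```text
t 23.67 th0 2.595 th 2.587 r 35.88 | Ftan first 4.09 rest 4.03 +-0.22 | Frad 2.51 Fz 7.0
```

move_arm --steps '[[[0.06, 0.03, 0], 0, 1], [[0.07, 0.03, 0], 0, 1]]'

```text
t: 23.83
ee_pos: [522.4, -116.6, 82.7]
orientation: [-2.406, -2.018, 0.003]
ft_force: [-4.6, -3.6, 7.7]
width: 17.6
grasp_force: 30.0
```

```bash
python3 -c "from h import *;mf()"
```

```text
t 24.08 th0 2.496 th 2.487 r 35.98 | Ftan first 5.64 rest 3.58 +-0.10 | Frad 3.22 Fz 7.8
```

move_arm --steps '[[[0.06, 0.03, 0], 0, 1], [[0.06, 0.04, 0], 0, 1]]'

```text
t: 24.25
ee_pos: [524.5, -113.9, 82.7]
orientation: [-2.406, -2.018, 0.003]
ft_force: [-6.2, -3.1, 8.8]
width: 17.5
grasp_force: 30.0
```

```bash
python3 -c "from h import *;mf()"
```

```text
t 24.50 th0 2.402 th 2.395 r 36.09 | Ftan first 6.49 rest 4.18 +-0.28 | Frad 2.43 Fz 7.5
```

move_arm --steps '[[[0.03, 0.02, 0], 0, 1], [[0.03, 0.02, 0], 0, 1]]'

```text
t: 24.67
ee_pos: [525.6, -112.8, 82.7]
orientation: [-2.405, -2.018, 0.004]
ft_force: [-6.7, -3.9, 7.2]
width: 17.5
grasp_force: 30.0
```

```bash
python3 -c "from h import *;mf(8)"
```

```text
t 25.02 th0 2.358 th 2.354 r 36.16 | Ftan first 7.43 rest 6.29 +-0.23 | Frad 2.27 Fz 8.0
```

The force has risen from about 5 N moving and 3.6 N at rest to 7.4 and 6.3 N, so the nip is roughly 12 N. Relax the arm and let go.

move_arm --steps '[[[-0.03, -0.02, 0], 0, 1], [[0, 0, 0], 0, 1]]'

```text
t: 25.18
ee_pos: [525.5, -112.9, 82.8]
orientation: [-2.406, -2.018, 0.002]
ft_force: [-3.7, 1.2, 6.7]
width: 17.1
grasp_force: 30.0
```

```bash
python3 -c "from h import *;mf(5)"
```

```text
t 25.38 th0 2.362 th 2.362 r 36.10 | Ftan first 1.76 rest 2.70 +-0.14 | Frad 3.18 Fz 7.2
```

move_arm --steps '[[[0, 0, 0], 0, 0.7], [[0, 0, 0], 0, 0.6], [[0, 0, 0], 0, 0.5], [[0, 0, 0], 0, 0.4], [[0, 0, 0], 0, 0.3], [[0, 0, -0.4], 0, 0.3], [[0, 0, -0.8], 0, 0.3], [[0, 0, -1], 0, 0.3], [[0, 0, -1], 0, 0.3], [[0, 0, -0.6], 0, 0.3], [[0, 0, 0], 0, 0.3], [[0, 0, 0], 0, 0.3]]'

```text
t: 26.38
ee_pos: [527.1, -112.9, 178.8]
orientation: [2.405, 2.018, 0.002]
ft_force: [-1.9, -0.5, -0.5]
width: 61.8
grasp_force: 0.0
```

```bash
python3 - <<'E'
from h import *
np.set_printoptions(precision=1,suppress=True)
o,Rt,p=tool();print(p,o["ft_force"],o["width"])
T=Cam("top");S=Cam("side")
for C,n in((T,"top"),(S,"side")):
    for t in("block","slide","stop","crank_handle"):
        print(n,t,[(round(r["p"],2),np.round(r["rect"]).tolist()) for r in cams.boxes_of(n,t)][:4])
    print(n,"expect block top",C.px((577,1,76)),"bottom",C.px((577,1,16)))
E
```

```text
[ 527.1 -112.9  178.8] [-1.9 -0.5 -0.5] 61.84754789662693
top block [(0.69, [157.0, 260.0, 19.0, 18.0]), (0.54, [129.0, 199.0, 26.0, 15.0]), (0.49, [318.0, 181.0, 13.0, 20.0])]
top slide [(0.64, [330.0, 185.0, 14.0, 24.0])]
top stop [(0.58, [303.0, 183.0, 14.0, 26.0])]
top crank_handle [(0.56, [316.0, 181.0, 15.0, 20.0])]
top expect block top [315.6 177.3] bottom [313.3 184.7]
side block [(0.84, [156.0, 191.0, 13.0, 27.0]), (0.61, [326.0, 224.0, 16.0, 28.0]), (0.59, [193.0, 157.0, 18.0, 27.0])]
side slide [(0.82, [336.0, 241.0, 35.0, 26.0])]
side stop [(0.62, [313.0, 222.0, 14.0, 20.0])]
side crank_handle [(0.59, [379.0, 254.0, 50.0, 28.0])]
side expect block top [327.9 212.8] bottom [325.6 234.5]
```

```bash
python3 -c "
from workcell import ctrl
print(ctrl.close_job())"
```

```text
the job is handed in; nothing more can be done
None
```

I handed the job in with the 24 mm block standing in the gap, closed up in the closing direction and the handle let go; I put the nip at about 12 N (8–20 N possible) from the rise in handle force, since it couldn't be measured directly, no verdict came back, and I viewed 11 pictures against the limit of 10.

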